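# Latch the jeweller's tool case

## Robot

A 6-joint arm with a two-finger parallel gripper is mounted at the origin on the work surface. World frame = base frame: x ahead of the robot, y to its left, z up, the work surface at z = 0. Lengths are in mm, angles in rad, forces in N, time in s.
With the tool pointing down it reaches from about 350 to 950 mm from the base axis. Payload 17.4 kg.
Tool frame: the origin (TCP) lies between the finger pads; the fingertips stand 25 mm ahead of it and the grasp point (between the pads) lies 6 mm ahead of it (finger_overhang is the distance from the TCP to the fingertips, in mm); z points along the fingers, y is the line along which they close (so a half turn about z gives the same grasp; the last joint's range is limited). The gripper opens to 93 mm and grips with 3 to 60 N. Pads are 15 mm wide; open, the fingers measure 128 mm over their backs; the gripper's body (75 mm by 188 mm) begins 65 mm behind the grasp point.
Start: joints at [-1.234, 0.116, 1.442, -0, 1.584, -0.038], TCP at [247.1, -628.152, 243.646] pointing down, gripper open.
Joint ranges: [-2.83, 2.83], [-0.83, 2.19], [0.07, 2.5], [-1.14, 4.28], [0.01, 3], [-2.97, 2.97]. Speed limits (rad/s): [1.89, 1.89, 2.22, 3.14, 3.14, 3.14].

## Interface

Orientations are given as a rotation vector (axis times angle).
In Python, from workcell import * gives the robot as it stands.
- The arm moves only by the shell command python3 -m crank 'ROWS' [OPENING] [FORCE]. ROWS is JSON, a list of rows, each an object with "travel": the shift along the tool's x, y, z in m, a list of three; "delta_rot": the turn, a rotation vector about the tool's x, y, z in rad, a list of three. In form: [{"travel": [tx, ty, tz], "delta_rot": [rx, ry, rz]}, ...]. A call has 1 to 8 rows; each row shifts and turns the commanded pose from where the row before left it, along the tool's axes as they then stand; what a row does not reach is not made up. A row lasts 1/8 s, in which the tool goes at most 62.5 mm and 10.7 degrees, less where a joint would pass 70% of its speed; a pose out of reach is approached as far as the arm can. A call with a gripper value outside its range is refused whole. OPENING is the opening, from 0 (shut) to 1 (fully open), set as the call begins (- or left out, the last holds). The fingers move at their own pace and stop on an object; FORCE is the grip in N (left out, the last holds). Time passes only in rows, so rows that do not move let the fingers close. It gives the time, the measured TCP pose, the force, the opening and the grip force at its end, in the units of the state.
- observe(): the state, without advancing time (a new reading comes with each control period).
- grab_frame(name): name is "scene" or "side" or "wrist"; returns (picture, depth): 420x560x3 uint8, blue, green, red; 420x560 float32, mm along the optical axis (not along the pixel's ray), 0 where there is no reading.
- camera_params(name): a dict with "fx", "fy", "cx", "cy" (pixels), "k1" (the pictures are not rectified: a ray, as slopes to the right and down, at radius r is drawn at 1 + k1 r^2 times it, then the intrinsics apply), "R" (3x3) and "t" (3): a world point X has camera coordinates R X + t. Camera axes: x right, y down, z forward; pixel columns grow to the right and rows downward; lengths in mm; the calibration is good to about 2 mm. A picture is of the moment at which its call begins: read the wrist's pose just before it. camera_params takes no time and is no camera call; for the wrist camera it gives the pose at the moment of the call.
- job_done(): hands the job in; it is judged then, once.
The state is a dict: "clock": time; "q": joint angles; "qd": joint speeds; "effort": joint torques, N m; "tcp_pos": TCP position; "ee_rot": TCP orientation; "contact_force": force on the tool from outside, world axes, zero at the start; "wrist_torque": the same for the moment, N m; "finger_gap": opening from 0.0 (shut) to 1.0 (fully open); "gripper_force": force on a finger pad.
Only numpy, scipy, OpenCV 4.12 (cv2) and the standard library are available. Lean on these libraries where they do the work, as an engineer would, in place of code of your own. Each camera call takes 0.05 s, during which the arm holds its last target. There are 200 camera calls.

## Task

The wooden tool case stands ajar with its brass draw catch undone. Swing the red-handled lever fully up, lower the steel loop over the keeper on the lid and draw it back so that its bar sits behind the keeper, under its lip; then throw the lever back down past its toggle point until it lies home and the lid is drawn in. Leave the mug, the pliers and the graver where they are.

Things in the scene. Friction and masses are not known exactly. Their poses are not given: they have to be found in the camera images.
- case: Plywood case fixed to the bench, standing on its hinged spine. Origin on the bench under the seam, mid-width; x from main half to lid, y along the seam (260 wide), z up. Main half x -110 to 0, lid x 3 to 63 mm when shut, both 150 high with flat tops. The catch is on top at y = 0 and works in the case's x-z plane.
- lid (a joint): Lid, hinged at the foot of the seam (axis = case y); 0 = shut, 0.040 rad = ajar (its limit, 7 mm at the keeper), sprung open with 30 to 40 N at the keeper. Drawn in by the closed catch it reads about 0.013.
- keeper (a point): Seat for the loop's bar on the lid's brass keeper: centre of a seated bar, 18 mm above the lid top. Keeper wall, 18 wide (y), 26 high, stands at this point's -x side (face 2.5 mm from it); a 3 mm lip on top overhangs the seat 4.5 mm to +x, underside 5 mm above this point. Open to +x: the bar must pass beyond the lip, down, then back.
- pivot (a point): Axis of the lever, on the main half 25 mm from the seam, 18 mm above the case top; axis along case y.
- lever (a joint): 0 = closed, flat on the main half, pointing away from the keeper (case -x); grows when lifted, 1.57 upright, stop at 1.745, leaning to the keeper. Friction (0.7 N at the crossbar) holds it where left. With the loop hooked the toggle point is near 0.28: above 0.4 the lid's spring throws it open, below 0.2 it snaps shut, between friction may hold it. Pushing it over takes under 12 N at the crossbar.
- lever_grip (a point): Centre of the red crossbar at the lever's end, 62 mm from the pivot: 46 long (case y), 12 along the lever, 10 thick. When closed its centre is 18 mm above the case top.
- loop (a joint): Steel wire loop hinged on the lever 22 mm from the pivot. In the case's x-z plane, angles from -x turning upward (as the lever's), seen from the pivot its hinge lies at (lever - 0.28), and from there the loop points at (lever + loop): 0 = folded back along the lever, grows towards the keeper. Friction (0.4 N at the bar) holds it where left.
- loop_bar (a point): Middle of the loop's end bar, 65 mm from its hinge. Loop 36 mm wide outside, 26 inside, 5 mm round wire: pinch it across the legs (along case y) near the bar. It reaches past the lip only with the lever near its open stop. The loop's friction lifts it when the lever goes down: first draw the bar back against the keeper wall (2 to 4 N, the lever follows), or it slips off.
- mug: White mug, 76 mm across, 85 high, origin under its centre. Bystander.
- pliers: Pliers with yellow grips lying flat, 150 long, 12 high. Bystander.
- graver: Hand tool with a wooden handle lying flat, 170 long. Bystander.

How it is judged:
By the outcome, as a careful person would: the job done as asked, in the order asked, and still so for the second after the job is handed in, with the robot touching nothing.
It also fails if it takes over 51 s, if anything falls off the work surface, if the arm or the gripper's body presses on something with over 40 N, if the wrist force passes 120 N, or if a joint passes its speed limit or range.

## Working session

There is one attempt and no reset: what is moved stays moved. The work goes in short steps, Python scripts to look and compute and a shell command to move; the robot and the scene stay as the last step left them, time stands still between calls to the robot, and variables do not carry over. Pictures are saved under pics/ and viewed, at most 10 in all, crops included, and the job is handed in when it is done.

```bash
ls; mkdir -p pics
python3 - <<'E'
from workcell import *
import cv2,numpy as np
s=observe();print(s)
ims=[]
for n in("scene","side"):
    p,d=grab_frame(n);cv2.imwrite(f"pics/{n}0.png",p);np.save(f"pics/{n}0.npy",d)
    c=camera_params(n);print(n,{k:np.round(v,3).tolist() for k,v in c.items()})
E
```

```text
pics
{'clock': 0.0, 'q': array([-1.23382881e+00,  1.16486124e-01,  1.44226315e+00,  2.55432231e-05,
        1.58399601e+00, -3.77981071e-02]), 'qd': array([ 0.00049878, -0.00144445,  0.00031932, -0.00040749,  0.00079774,
       -0.00050005]), 'effort': array([ 2.67262385e-04, -7.21263313e+01, -6.22614098e+01,  7.80826597e-02,
        2.37321854e-02, -1.09300065e-04]), 'tcp_pos': array([ 247.02857503, -627.98624534,  242.90638157]), 'ee_rot': array([-3.08547589e+00, -5.85028982e-01,  2.30067559e-04]), 'contact_force': array([ 0.15322874, -0.02932413, -0.48600015]), 'wrist_torque': array([ 0.05565665, -0.01478432,  0.0043744 ]), 'gripper_force': 0.0, 'finger_gap': 1.0061361473856127}
scene {'fx': 511.409, 'fy': 511.409, 'cx': 281.852, 'cy': 207.549, 'k1': -0.132, 'R': [[0.279, 0.96, 0.007], [0.78, -0.222, -0.584], [-0.56, 0.168, -0.811]], 't': [-236.312, -384.61, 1409.109]}
side {'fx': 383.197, 'fy': 383.197, 'cx': 280.241, 'cy': 208.633, 'k1': -0.05, 'R': [[-0.936, 0.352, 0.001], [0.229, 0.611, -0.758], [-0.267, -0.709, -0.652]], 't': [541.389, -83.496, 1040.138]}
```

View pics/scene0.png

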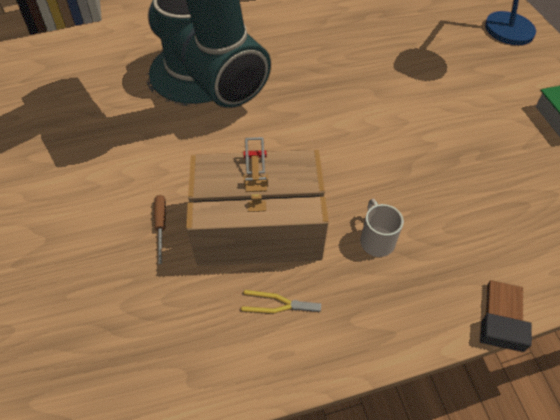

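View pics/side0.png

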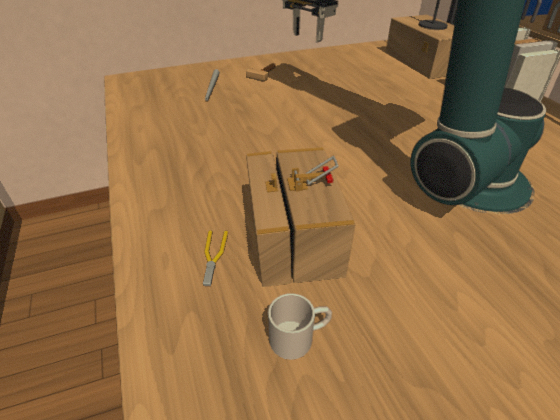

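The scene view shows the case in the middle with its lid away from the robot. The lever's red crossbar is at about (255,154), the keeper at (257,202), the mug at (381,230), the graver at (160,225) and the pliers at (280,303). In the side view the loop stands up off the lever near (320,168).

```bash
cat > h.py <<'E'
from workcell import *
import cv2,numpy as np
from scipy.spatial.transform import Rotation as Rn
def cloud(d,c):
    h,w=d.shape;v,u=np.mgrid[:h,:w]
    K=np.array([[c["fx"],0,c["cx"]],[0,c["fy"],c["cy"]],[0,0,1]])
    r=cv2.undistortPoints(np.stack([u,v],-1).reshape(-1,1,2).astype(float),K,np.array([c["k1"],0,0,0.])).reshape(h,w,2)
    X=np.dstack([r[...,0]*d,r[...,1]*d,d])
    W=(X-np.array(c["t"]))@np.array(c["R"]); W[d==0]=np.nan
    return W
E
python3 - <<'E'
from h import *
np.set_printoptions(precision=1,suppress=True)
for n in("scene","side"):
    p=cv2.imread(f"pics/{n}0.png");d=np.load(f"pics/{n}0.npy");c=camera_params(n);W=cloud(d,c)
    b,g,r=[p[...,i].astype(int) for i in range(3)]
    roi=(W[...,0]>250)&(W[...,0]<750)&(abs(W[...,1])<500)
    top=roi&(W[...,2]>140)&(W[...,2]<158)
    cnt,lab,st,_=cv2.connectedComponentsWithStats(top.astype(np.uint8))
    for i in range(1,cnt):
        if st[i,4]>200:
            P=W[lab==i];rc=cv2.minAreaRect(P[:,:2].astype(np.float32));print(n,"comp",st[i],rc,P[:,2].mean());print(cv2.boxPoints(rc))
    red=roi&(r>120)&(g<50)&(b<60)
    print("red",red.sum(),np.nanmean(W[red],0),np.nanmin(W[red],0),np.nanmax(W[red],0))
    hi=roi&(W[...,2]>160)&(W[...,2]<300)
    k,l2,s2,_=cv2.connectedComponentsWithStats(hi.astype(np.uint8))
    for i in range(1,k):
        if s2[i,4]>5: print("hi",s2[i],W[l2==i].mean(0),W[l2==i].min(0),W[l2==i].max(0))
    x,y=(200,120) if n=="scene" else (240,140)
    cv2.imwrite(f"pics/{n}0c.png",cv2.resize(p[y:y+100,x:x+120],None,fx=5,fy=5,interpolation=cv2.INTER_CUBIC))
E
python3 -c "
import cv2,numpy as np
a=cv2.imread('pics/scene0c.png');b=cv2.imread('pics/side0c.png');cv2.imwrite('pics/cc.png',cv2.resize(np.hstack([a,b]),(800,333)))"
```

```text
scene comp [207  78  35  14 208] ((254.93678283691406, 34.7144775390625), (9.787529945373535, 79.58698272705078), 0.04631131887435913) 148.98325518278781
[[250.   74.5]
 [250.1  -5.1]
 [259.9  -5.1]
 [259.8  74.5]]
scene comp [ 187  150  141   82 9547] ((562.0175170898438, 29.831703186035156), (258.3327941894531, 182.04226684570312), 77.26546478271484) 149.45168945855352
[[ 444.8  -76.1]
 [ 622.3 -116.2]
 [ 679.3  135.8]
 [ 501.7  175.9]]
red 29 [498.4  42.5 173.4] [490.   23.3 169.1] [505.2  55.4 177. ]
hi [209  68  30  16 212] [252.7  32.1 171.8] [250.   1. 160.] [258.7  68.9 190.6]
hi [243 137  25  48 577] [519.7  39.2 176.2] [480.3   6.5 160.9] [569.6  66.8 204.8]
hi [251 194  10   8  69] [602.7  19.7 172.2] [596.   10.5 160.4] [608.6  28.7 178. ]
side comp [ 276  147   80   87 4067] ((528.0155029296875, 39.40166473388672), (263.8041076660156, 112.3571548461914), 77.3666000366211) 149.50377954758974
[[ 444.3  -77. ]
 [ 554.  -101.6]
 [ 611.7  155.8]
 [ 502.   180.4]]
side comp [ 246  151   44   87 2521] ((617.9528198242188, 18.59906768798828), (263.8673095703125, 60.028465270996094), 77.25263977050781) 148.20014819413373
[[ 559.6 -103.5]
 [ 618.1 -116.7]
 [ 676.3  140.7]
 [ 617.8  153.9]]
red 55 [498.6  54.7 171.6] [488.5  27.8 164.7] [504.9  70.8 174.2]
hi [415 136  21  25 156] [252.   39.4 170.3] [250.    4.8 160.3] [256.1  72.4 194.3]
hi [292 156  47  31 544] [521.4  43.7 174.4] [478.9   9.4 160. ] [567.   70.8 202.5]
hi [271 173   6  12  49] [601.5  25.6 171.9] [595.3  11.9 160.2] [607.   32.1 176.6]
```

View pics/cc.png

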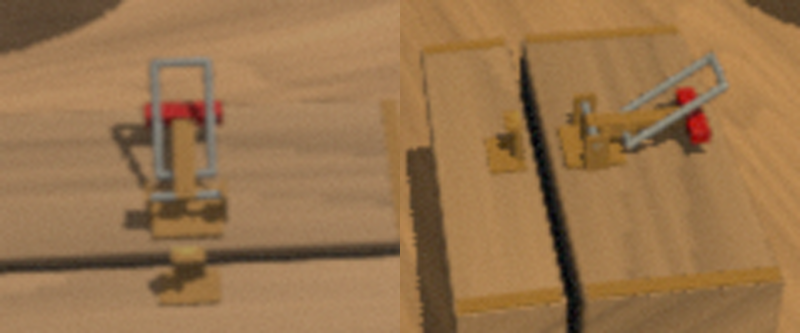

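The crop shows the lever lying flat with its red crossbar at (185,112). The loop is partly raised over it, with its bar at (182,63), and the keeper is at (188,255). Next I'll get the numbers in the case frame and write a helper that turns a target into tool-frame rows.

```bash
cat >> h.py <<'E'
O=np.array([581.6,26.3,0]);YAW=-0.2216
C=Rn.from_euler("z",YAW).as_matrix()      # case axes in world
def tocase(P): return (P-O)@C
def tool(tilt=0.): # z down, x = case x, y = -case y; tilt>0 leans the fingers toward case -x
    return Rn.from_matrix(C)*Rn.from_euler("x",np.pi)*Rn.from_euler("y",-tilt)
def now():
    s=observe();R=Rn.from_rotvec(s["ee_rot"]);p=s["tcp_pos"]+6*R.as_matrix()[:,2]
    return s,R,p
def plan(g,tilt=0.,n=1):
    "rows taking the grasp point to case point g"
    s,R,p=now();T=tool(tilt);pt=np.array(g,float)@C.T+O-6*T.as_matrix()[:,2]
    d=pt-s["tcp_pos"];w=(R.inv()*T).as_rotvec();print("grasp case",tocase(p).round(1),"clock",round(s["clock"],2),"dist",np.linalg.norm(d).round(1),"rot",w.round(3))
    for i in range(n):
        A=R*Rn.from_rotvec(w*i/n);print((A.inv().apply(d)/n/1000).round(4).tolist(),(w/n).round(4).tolist())
def bar(lv,lo):
    a=lv-.28;x=-25-22*np.cos(a);z=168+22*np.sin(a);b=lv+lo
    return x-65*np.cos(b),z+65*np.sin(b)
E
python3 - <<'E'
from h import *
np.set_printoptions(precision=1,suppress=True)
for n in("scene","side"):
    p=cv2.imread(f"pics/{n}0.png");d=np.load(f"pics/{n}0.npy");W=tocase(cloud(d,camera_params(n)))
    b,g,r=[p[...,i].astype(int) for i in range(3)]
    roi=(abs(W[...,0])<140)&(abs(W[...,1])<60)
    q=lambda m:(m.sum(),np.percentile(W[m],[3,50,97],axis=0).tolist())
    f=lambda t:print(n,t[0],t[1],np.round(t[2],1).tolist())
    red=roi&(r>100)&(g<60)&(b<60);f(("red",*q(red)))
    k=roi&(W[...,0]>3)&(W[...,0]<40)&(W[...,2]>165);f(("keeper",*q(k)))
    l=roi&(W[...,0]<-10)&(W[...,2]>178)&(abs(r-b)<40)
    f(("loop",*q(l)))
    P=W[l];a=np.polyfit(P[:,0],P[:,2],1);print("loop slope",np.arctan(-a[0]),"far end",P[P[:,0]<np.percentile(P[:,0],5)].mean(0))
    m=roi&(W[...,0]<-110)|roi&(W[...,0]<-60)&(W[...,0]>-75)&(W[...,2]>160)&(r-b>60)&~red;f(("lever",*q(m)))
plan([-87,0,225],0,16)
E
```

```text
scene red 53 [[-92.0, -21.1, 168.6], [-84.3, -1.5, 173.3], [-80.1, 14.5, 175.9]]
scene keeper 55 [[16.8, -10.0, 166.2], [22.1, -2.5, 175.3], [27.0, 6.5, 177.5]]
scene loop 118 [[-99.7, -18.1, 178.7], [-87.9, 0.8, 193.6], [-65.6, 16.2, 202.3]]
loop slope 0.5859127099608482 far end [-99.8  -3.3 200.6]
scene lever 40 [[-104.6, -16.6, 151.4], [-68.3, -0.2, 171.0], [-60.6, 12.0, 184.6]]
side red 66 [[-92.2, -17.1, 165.4], [-87.1, 16.0, 172.2], [-82.7, 24.7, 174.2]]
side keeper 44 [[15.9, -8.9, 165.6], [19.8, 6.7, 174.4], [24.4, 9.8, 176.0]]
side loop 93 [[-101.1, -15.8, 179.1], [-88.8, 5.4, 191.0], [-71.0, 19.3, 201.0]]
loop slope 0.6122373328811531 far end [-101.4    6.   200.1]
side lever 39 [[-110.9, -24.9, 148.0], [-70.9, 0.6, 169.7], [-60.8, 51.9, 171.1]]
grasp case [-182.5 -711.8  237. ] clock 0.1 dist 718.3 rot [-0.   0.   0.6]
[0.0299, -0.0335, 0.0008] [-0.0001, 0.0, 0.0373]
[0.0287, -0.0345, 0.0008] [-0.0001, 0.0, 0.0373]
[0.0274, -0.0356, 0.0008] [-0.0001, 0.0, 0.0373]
[0.026, -0.0366, 0.0008] [-0.0001, 0.0, 0.0373]
[0.0246, -0.0375, 0.0008] [-0.0001, 0.0, 0.0373]
[0.0232, -0.0384, 0.0008] [-0.0001, 0.0, 0.0373]
[0.0218, -0.0393, 0.0008] [-0.0001, 0.0, 0.0373]
[0.0203, -0.04, 0.0008] [-0.0001, 0.0, 0.0373]
[0.0188, -0.0408, 0.0008] [-0.0001, 0.0, 0.0373]
[0.0172, -0.0414, 0.0008] [-0.0001, 0.0, 0.0373]
[0.0157, -0.0421, 0.0008] [-0.0001, 0.0, 0.0373]
[0.0141, -0.0426, 0.0008] [-0.0001, 0.0, 0.0373]
[0.0125, -0.0431, 0.0008] [-0.0001, 0.0, 0.0373]
[0.0109, -0.0435, 0.0008] [-0.0001, 0.0, 0.0373]
[0.0093, -0.0439, 0.0008] [-0.0001, 0.0, 0.0373]
[0.0076, -0.0442, 0.0008] [-0.0001, 0.0, 0.0373]
```

```bash
python3 -m crank '[{"travel":[0.030,-0.0335,0.001],"delta_rot":[0,0,0.0373]},{"travel":[0.0287,-0.0345,0.001],"delta_rot":[0,0,0.0373]},{"travel":[0.0274,-0.0356,0.001],"delta_rot":[0,0,0.0373]},{"travel":[0.026,-0.0366,0.001],"delta_rot":[0,0,0.0373]},{"travel":[0.0246,-0.0375,0.001],"delta_rot":[0,0,0.0373]},{"travel":[0.0232,-0.0384,0.001],"delta_rot":[0,0,0.0373]},{"travel":[0.0218,-0.0393,0.001],"delta_rot":[0,0,0.0373]},{"travel":[0.0203,-0.04,0.001],"delta_rot":[0,0,0.0373]}]' 1 10
python3 -m crank '[{"travel":[0.0188,-0.0408,0],"delta_rot":[0,0,0.0373]},{"travel":[0.0172,-0.0414,0],"delta_rot":[0,0,0.0373]},{"travel":[0.0157,-0.042,0],"delta_rot":[0,0,0.0373]},{"travel":[0.0141,-0.0426,0],"delta_rot":[0,0,0.0373]},{"travel":[0.0125,-0.043,0],"delta_rot":[0,0,0.0373]},{"travel":[0.011,-0.0435,0],"delta_rot":[0,0,0.0373]},{"travel":[0.009,-0.044,0],"delta_rot":[0,0,0.0373]},{"travel":[0.0076,-0.044,0],"delta_rot":[0,0,0.0373]}]'
python3 - <<'E'
from h import *
plan([-87,0,225],0,1);plan([-87,0,173],0,1)
p,d=grab_frame("wrist");cv2.imwrite("pics/w1.png",p)
E
```

```text
clock: 1.1
tcp_pos: [372.3, -290.0, 235.4]
ee_rot: [-3.139, -0.118, 0.0]
contact_force: [1.0, -0.1, 0.1]
finger_gap: 0.999
gripper_force: 0.0
clock: 2.1
tcp_pos: [496.9, 46.4, 235.5]
ee_rot: [3.122, -0.35, -0.0]
contact_force: [-0.3, 0.2, -0.4]
finger_gap: 0.998
gripper_force: 0.0
grasp case [-87.    1.  229.5] clock 2.1 dist 4.6 rot [ 0.     0.    -0.001]
[0.0, 0.001, 0.0045] [0.0001, 0.0002, -0.0014]
grasp case [-87.    1.  229.5] clock 2.1 dist 56.5 rot [ 0.     0.    -0.001]
[0.0, 0.001, 0.0565] [0.0001, 0.0002, -0.0014]
```

View pics/w1.png

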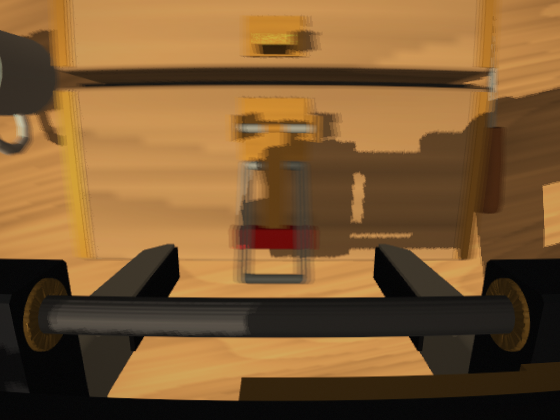

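The wrist view shows the crossbar at (275,237), centred between the fingers at about columns 176 and 376, and the tool squared to the case. I'll go down and grip the crossbar by its ends.

```bash
python3 -m crank '[{"travel":[0,0.001,0.015],"delta_rot":[0,0,0]},{"travel":[0,0,0.015],"delta_rot":[0,0,0]},{"travel":[0,0,0.015],"delta_rot":[0,0,0]},{"travel":[0,0,0.01],"delta_rot":[0,0,0]},{"travel":[0,0,0],"delta_rot":[0,0,0]}]' 
python3 -m crank '[{"travel":[0,0,0],"delta_rot":[0,0,0]},{"travel":[0,0,0],"delta_rot":[0,0,0]},{"travel":[0,0,0],"delta_rot":[0,0,0]},{"travel":[0,0,0],"delta_rot":[0,0,0]},{"travel":[0,0,0],"delta_rot":[0,0,0]},{"travel":[0,0,0],"delta_rot":[0,0,0]}]' 0.4 10
python3 -c "
from h import *
plan([-87,0,173])"
```

```text
clock: 2.78
tcp_pos: [496.2, 43.6, 179.8]
ee_rot: [3.122, -0.349, -0.002]
contact_force: [-0.3, 0.7, -0.2]
finger_gap: 1.003
gripper_force: 0.0
clock: 3.52
tcp_pos: [496.6, 44.5, 180.7]
ee_rot: [-3.121, 0.348, -0.0]
contact_force: [1.1, 5.9, 0.3]
finger_gap: 0.493
gripper_force: 10.0
grasp case [-86.9  -0.9 174.7] clock 3.52 dist 2.0 rot [-0.001  0.    -0.   ]
[-0.0001, -0.0009, 0.0017] [-0.0014, 0.0, -0.0002]
```

```bash
python3 -m crank '[{"travel":[0.0005,-0.001,-0.0074],"delta_rot":[0,0,0]},{"travel":[0.0014,0,-0.0073],"delta_rot":[0,0,0]},{"travel":[0.0022,0,-0.0071],"delta_rot":[0,0,0]},{"travel":[0.003,0,-0.0068],"delta_rot":[0,0,0]},{"travel":[0.0038,0,-0.0064],"delta_rot":[0,0,0]},{"travel":[0.0046,0,-0.0059],"delta_rot":[0,0,0]},{"travel":[0.0052,0,-0.0053],"delta_rot":[0,0,0]},{"travel":[0.0058,0,-0.0046],"delta_rot":[0,0,0]}]'
python3 -m crank '[{"travel":[0.0064,0,-0.0039],"delta_rot":[0,0,0]},{"travel":[0.0067,0,-0.0031],"delta_rot":[0,0,0]},{"travel":[0.0071,0,-0.0023],"delta_rot":[0,0,0]},{"travel":[0.0073,0,-0.0014],"delta_rot":[0,0,0]},{"travel":[0.0074,0,-0.0005],"delta_rot":[0,0,0]},{"travel":[0.0075,0,0.0004],"delta_rot":[0,0,0]},{"travel":[0.003,0,0.0003],"delta_rot":[0,0,0]},{"travel":[0,0,0],"delta_rot":[0,0,0]}]'
python3 -c "
from h import *
plan([-25+62*np.sin(.16),0,236])"
```

```text
clock: 4.53
tcp_pos: [522.9, 38.8, 231.9]
ee_rot: [3.122, -0.348, -0.0]
contact_force: [-3.7, -4.1, -1.1]
finger_gap: 0.494
gripper_force: 10.0
clock: 5.52
tcp_pos: [567.5, 28.7, 242.6]
ee_rot: [3.122, -0.348, 0.002]
contact_force: [-1.5, -4.8, 2.2]
finger_gap: 0.491
gripper_force: 10.0
grasp case [-14.3  -0.7 236.6] clock 5.53 dist 1.3 rot [ 0.    -0.001 -0.001]
[-0.0009, -0.0007, 0.0006] [0.0001, -0.0012, -0.0006]
```

```bash
python3 -m crank '[{"travel":[0,0,0],"delta_rot":[0,0,0]},{"travel":[0,0,0],"delta_rot":[0,0,0]},{"travel":[0,0,-0.01],"delta_rot":[0,0,0]},{"travel":[0,0,-0.03],"delta_rot":[0,0,0]},{"travel":[0,0,-0.03],"delta_rot":[0,0,0]},{"travel":[0,0,0],"delta_rot":[0,0,0]}]' 1
python3 - <<'E'
from h import *
np.set_printoptions(precision=1,suppress=True)
print(bar(1.745,.6),bar(1.7,.6))
for n in("side","scene"):
    p,d=grab_frame(n);W=tocase(cloud(d,camera_params(n)));cv2.imwrite(f"pics/{n}1.png",p)
    b,g,r=[p[...,i].astype(int) for i in range(3)]
    roi=(abs(W[...,0])<90)&(abs(W[...,1])<32)&(W[...,2]<262)
    red=roi&(r>100)&(g<60)&(b<60)
    l=roi&(W[...,2]>195)&(abs(r-b)<40)&(W[...,0]>-30)
    for t,m in(("red",red),("loop",l)): print(n,t,m.sum(),np.percentile(W[m],[3,50,97],axis=0).tolist() if m.sum() else 0)
    x,y=(200,120) if n=="scene" else (240,120)
    cv2.imwrite(f"pics/{n}1c.png",cv2.resize(p[y:y+100,x:x+120],None,fx=3.3,fy=3.3))
a=[cv2.imread(f"pics/{n}1c.png") for n in("scene","side")];cv2.imwrite("pics/cc1.png",np.hstack(a))
plan([10,0,250],.35,4)
E
```

```text
clock: 6.28
tcp_pos: [567.4, 29.2, 315.1]
ee_rot: [-3.122, 0.348, -0.007]
contact_force: [0.4, 0.5, 0.3]
finger_gap: 0.997
gripper_force: 0.0
(np.float64(18.121371475928314), np.float64(236.35056396580012)) (np.float64(15.002981045131481), np.float64(238.22117757422464))
side red 49 [[-25.200752566764724, 8.60598674475822, 224.74080001491726], [-20.944274992524125, 22.080905789998823, 234.02071135439365], [-17.04541950367339, 24.668379917187746, 236.22115883898587]]
side loop 138 [[-23.248411284902126, -14.85927744211329, 198.68731004433252], [-3.0989927852488033, 5.833363101179278, 224.68692020161575], [11.200121097001988, 19.085340850938337, 242.50175242510264]]
scene red 52 [[-22.888861431387134, -21.506828631428434, 232.17635688283633], [-18.81833261983744, 6.046835864212164, 236.21554715326832], [-14.389996060851793, 20.170010661277953, 238.39539256889904]]
scene loop 70 [[-21.175981944036792, -15.688617420239552, 195.80792969620157], [11.767811531237342, -0.36639068911908157, 241.61399195718417], [14.67217737083131, 15.415324493236605, 244.9724160590924]]
grasp case [-15.   -0.5 306. ] clock 6.38 dist 62.5 rot [-0.  -0.3 -0. ]
[0.0068, -0.0001, 0.0141] [-0.0001, -0.0876, -0.0001]
[0.008, -0.0001, 0.0134] [-0.0001, -0.0876, -0.0001]
[0.0091, -0.0001, 0.0127] [-0.0001, -0.0876, -0.0001]
[0.0102, -0.0001, 0.0118] [-0.0001, -0.0876, -0.0001]
```

View pics/cc1.png

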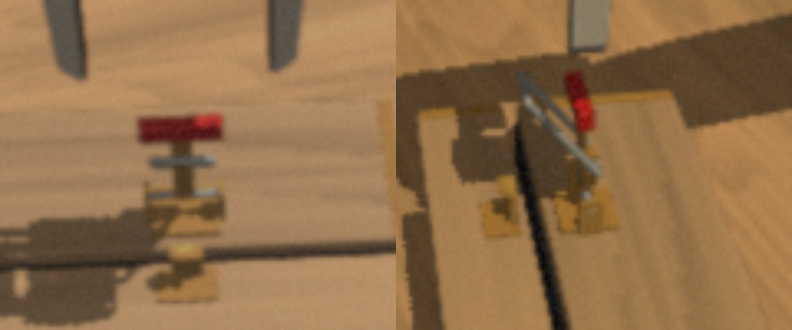

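The pictures show the lever upright, at about 1.66 rad. The loop's bar leans towards the keeper at case (12, 0, 241), at (182,161) in the left crop. I'll tilt the tool 0.35 and pinch the legs just behind the bar.

```bash
python3 -m crank '[{"travel":[0.0068,0,0.015],"delta_rot":[0,-0.0875,0]},{"travel":[0.008,0,0.0145],"delta_rot":[0,-0.0875,0]},{"travel":[0.0095,0,0.0137],"delta_rot":[0,-0.0875,0]},{"travel":[0.0107,0,0.0128],"delta_rot":[0,-0.0875,0]},{"travel":[0,0,0],"delta_rot":[0,0,0]}]' 1
python3 -m crank '[{"travel":[0,0,0],"delta_rot":[0,0,0]},{"travel":[0,0,0],"delta_rot":[0,0,0]},{"travel":[0,0,0],"delta_rot":[0,0,0]},{"travel":[0,0,0],"delta_rot":[0,0,0]},{"travel":[0,0,0],"delta_rot":[0,0,0]},{"travel":[0,0,0],"delta_rot":[0,0,0]},{"travel":[0,0,0],"delta_rot":[0,0,0]}]' 0.3 8
python3 -c "
from h import *
plan([11.4,0,245.4],.35)"
```

```text
clock: 7.0
tcp_pos: [593.8, 22.8, 248.2]
ee_rot: [-3.036, 0.339, 0.545]
contact_force: [-0.3, -0.1, 1.0]
finger_gap: 0.998
gripper_force: 0.0
clock: 7.88
tcp_pos: [593.7, 22.9, 251.5]
ee_rot: [-3.038, 0.339, 0.537]
contact_force: [-0.6, -1.8, 0.2]
finger_gap: 0.384
gripper_force: 8.0
grasp case [ 10.5  -0.7 245.9] clock 7.88 dist 1.2 rot [ 0.     0.    -0.001]
[0.001, -0.0007, 0.0002] [0.0001, 0.0, -0.0005]
```

```bash
python3 -m crank '[{"travel":[0.0092,0,0.0028],"delta_rot":[0,0,0]},{"travel":[0.0078,0,0.0043],"delta_rot":[0,0,0]},{"travel":[0.007,0,0.0055],"delta_rot":[0,0,0]},{"travel":[0.0061,0,0.0065],"delta_rot":[0,0,0]},{"travel":[0.0046,0,0.0074],"delta_rot":[0,0,0]},{"travel":[0,0,0],"delta_rot":[0,0,0]}]'
python3 - <<'E'
from h import *
s,R,p=now();print(tocase(p).round(1),(s["contact_force"]@C).round(1))
p,d=grab_frame("side");W=tocase(cloud(d,camera_params("side")));cv2.imwrite("pics/side2.png",p)
b,g,r=[p[...,i].astype(int) for i in range(3)]
red=(abs(W[...,0])<90)&(abs(W[...,1])<32)&(r>100)&(g<60)&(b<60)
print(np.percentile(W[red],[3,50,97],axis=0).round(1).tolist())
cv2.imwrite("pics/side2c.png",cv2.resize(p[100:220,220:380],None,fx=5,fy=5,interpolation=cv2.INTER_CUBIC))
E
```

```text
clock: 8.62
tcp_pos: [616.5, 17.8, 213.8]
ee_rot: [-3.037, 0.339, 0.539]
contact_force: [-0.5, -2.1, -0.7]
finger_gap: 0.384
gripper_force: 8.0
[ 33.9  -0.6 208.1] [-0.  -2.1 -0.7]
[[-21.4, -18.8, 225.1], [-16.8, 7.9, 234.6], [-12.7, 24.1, 236.6]]
```

View pics/side2c.png

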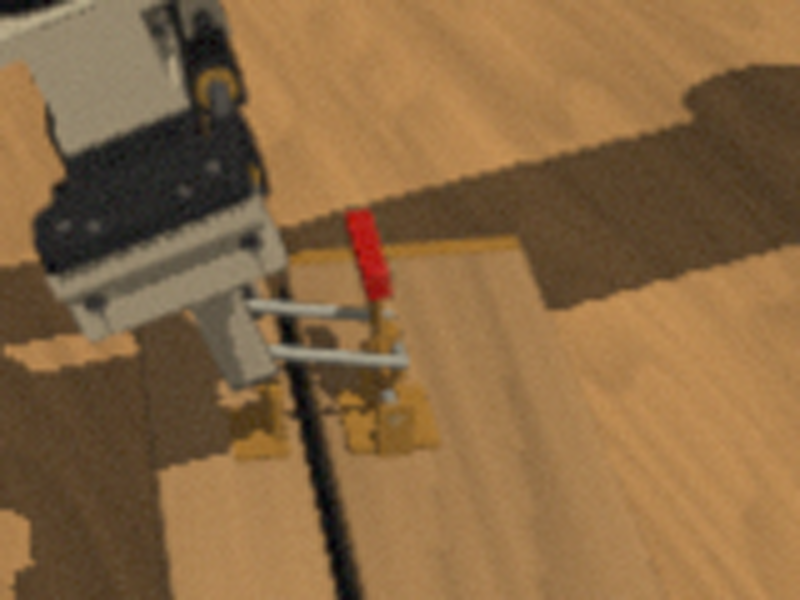

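The loop is held in the fingers and roughly level, with its legs at (310,310) and (340,355), and the keeper is at (262,425). I'll carry on down outside the lip, biased slightly towards +x.

```bash
python3 -m crank '[{"travel":[0.0045,0,0.0077],"delta_rot":[0,0,0]},{"travel":[0.0025,0,0.0083],"delta_rot":[0,0,0]},{"travel":[0,0,0],"delta_rot":[0,0,0]}]'
python3 -c "
from h import *
s,R,p=now();print(tocase(p).round(1),(s['contact_force']@C).round(1))"
```

```text
clock: 9.05
tcp_pos: [617.4, 17.6, 196.3]
ee_rot: [-3.037, 0.339, 0.539]
contact_force: [-0.3, -2.4, -0.4]
finger_gap: 0.383
gripper_force: 8.0
[ 34.8  -0.6 190.7] [ 0.2 -2.4 -0.4]
```

```bash
python3 -m crank '[{"travel":[0.0019,0,-0.0007],"delta_rot":[0,0,0]},{"travel":[0,0,0],"delta_rot":[0,0,0]}]'
python3 -c "
from h import *
s,R,p=now();print(tocase(p).round(1),(s['contact_force']@C).round(1))"
python3 -m crank '[{"travel":[0.0014,0,-0.0005],"delta_rot":[0,0,0]},{"travel":[0,0,0],"delta_rot":[0,0,0]}]'
python3 - <<'E'
from h import *
s,R,p=now();print(tocase(p).round(1),(s['contact_force']@C).round(1))
for n in("scene","side"):
    p,d=grab_frame(n);W=tocase(cloud(d,camera_params(n)))
    b,g,r=[p[...,i].astype(int) for i in range(3)]
    red=(abs(W[...,0])<90)&(abs(W[...,1])<32)&(r>100)&(g<60)&(b<60)
    print(np.percentile(W[red],[3,50,97],axis=0).round(1).tolist())
E
```

```text
clock: 9.3
tcp_pos: [619.0, 17.3, 197.3]
ee_rot: [-3.037, 0.338, 0.541]
contact_force: [-7.5, -0.7, 0.1]
finger_gap: 0.378
gripper_force: 8.0
[ 36.4  -0.5 191.7] [-7.2 -2.4  0.1]
clock: 9.55
tcp_pos: [620.3, 17.0, 197.3]
ee_rot: [-3.037, 0.338, 0.541]
contact_force: [-8.7, -1.3, -0.8]
finger_gap: 0.381
gripper_force: 8.0
[ 37.8  -0.5 191.7] [-8.2 -3.1 -0.8]Traceback (most recent call last):
  File "<stdin>", line 7, in <module>
    return _quantile_unchecked(
        a, q, axis, out, overwrite_input, method, keepdims, weights)
    return _ureduce(a,
                    func=_quantile_ureduce_func,
    ...<5 lines>...
                    overwrite_input=overwrite_input,
                    method=method)
    r = func(a, **kwargs)
    result = _quantile(arr,
                       quantiles=q,
    ...<2 lines>...
                       out=out,
                       weights=wgt)
    slices_having_nans = np.isnan(arr[-1, ...])
                                  ~~~^^^^^^^^^
IndexError: index -1 is out of bounds for axis 0 with size 0
```

```bash
python3 -m crank '[{"travel":[0.0008,0,0.0066],"delta_rot":[0,0,0]},{"travel":[-0.0001,0,0.007],"delta_rot":[0,0,0]},{"travel":[0,0,0],"delta_rot":[0,0,0]}]'
python3 - <<'E'
from h import *
s,R,p=now();print(tocase(p).round(1),(s['contact_force']@C).round(1))
p,d=grab_frame("side");cv2.imwrite("pics/side3c.png",cv2.resize(p[120:210,220:340],None,fx=6.6,fy=6.6,interpolation=cv2.INTER_CUBIC))
E
```

```text
clock: 9.98
tcp_pos: [617.1, 17.7, 183.8]
ee_rot: [-3.037, 0.339, 0.538]
contact_force: [0.2, -2.3, -1.1]
finger_gap: 0.385
gripper_force: 8.0
[ 34.4  -0.6 178.1] [ 0.7 -2.3 -1.1]
```

View pics/side3c.png

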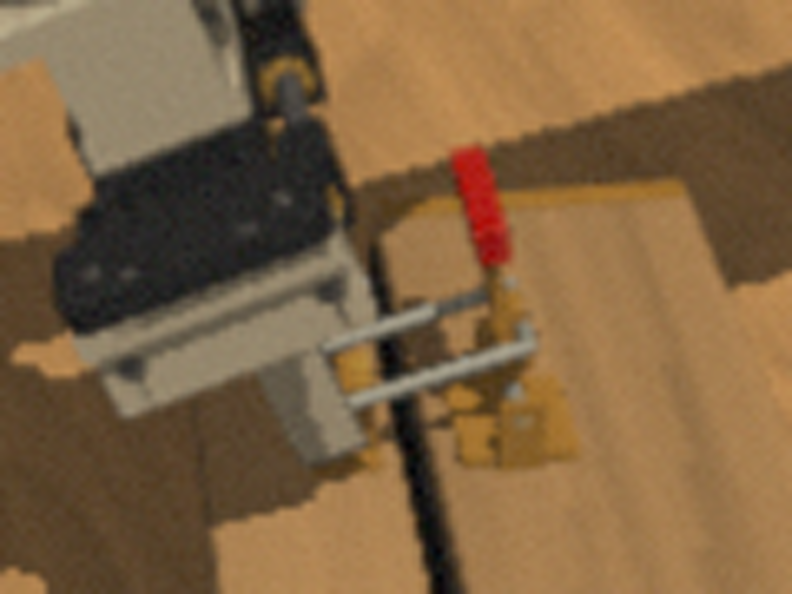

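The near leg of the loop runs from (530,345) to the finger at (350,402), with the fingertip at (335,455). The finger hides the bar, so I'll cast rays onto the leg's plane to work out where it is.

Run:
```python
from h import *
c=camera_params("side");K=np.array([[c["fx"],0,c["cx"]],[0,c["fy"],c["cy"]],[0,0,1]])
px=np.array([[350,402],[440,373.],[530,345],[338,455]])/6.6+[220,120]
r=cv2.undistortPoints(px.reshape(-1,1,2),K,np.array([c["k1"],0,0,0.])).reshape(-1,2)
D=np.c_[r,np.ones(4)]@np.array(c["R"])@C; o=tocase(-np.array(c["R"]).T@np.array(c["t"]))
for i,y in enumerate([15.5,15.5,15.5,22]): print((o+D[i]*(y-o[1])/D[i][1]).round(1))
```

```text
[ 22.7  15.5 173. ]
[ -3.8  15.5 180.9]
[-30.2  15.5 188.3]
[ 27.2  22.  158.9]
```

```bash
python3 -m crank '[{"travel":[0.0003,0,0.0036],"delta_rot":[0,0,0]},{"travel":[-0.0028,0,0.001],"delta_rot":[0,0,0]},{"travel":[-0.0028,0,0.001],"delta_rot":[0,0,0]},{"travel":[-0.0019,0,0.0007],"delta_rot":[0,0,0]},{"travel":[0,0,0],"delta_rot":[0,0,0]}]'
F(){ python3 -c "
from h import *
s,R,p=now();print(tocase(p).round(1),(s['contact_force']@C).round(1))"; }; F
python3 -m crank '[{"travel":[-0.0014,0,0.0005],"delta_rot":[0,0,0]},{"travel":[0,0,0],"delta_rot":[0,0,0]}]' >/dev/null; F
```

```text
clock: 10.65
tcp_pos: [608.3, 19.7, 180.9]
ee_rot: [-3.037, 0.338, 0.537]
contact_force: [-0.1, -3.1, -0.2]
finger_gap: 0.382
gripper_force: 8.0
[ 25.4  -0.5 175.3] [ 0.5 -3.1 -0.2]
[ 24.1  -0.6 175.2] [ 3.2 -2.1  0.4]
```

```bash
F(){ python3 -c "
from h import *
s,R,p=now();print(tocase(p).round(1),(s['contact_force']@C).round(1))"; }
python3 -m crank '[{"travel":[-0.0009,0,0.0003],"delta_rot":[0,0,0]},{"travel":[0,0,0],"delta_rot":[0,0,0]}]' >/dev/null; F
python3 -m crank '[{"travel":[-0.0009,0,0.0003],"delta_rot":[0,0,0]},{"travel":[0,0,0],"delta_rot":[0,0,0]}]' >/dev/null; F
python3 - <<'E'
from h import *
p,d=grab_frame("side");W=tocase(cloud(d,camera_params("side")));cv2.imwrite("pics/side4c.png",cv2.resize(p[120:210,220:340],None,fx=6.6,fy=6.6,interpolation=cv2.INTER_CUBIC))
b,g,r=[p[...,i].astype(int) for i in range(3)]
red=(abs(W[...,0])<90)&(abs(W[...,1])<32)&(r>100)&(g<60)&(b<60)
print(red.sum(),np.nanpercentile(W[red],[3,50,97],axis=0).round(1).tolist())
E
```

```text
[ 23.5  -0.6 175.2] [ 5.6 -2.9 -1. ]
[ 22.9  -0.6 175.3] [ 9.2 -3.2 -1.6]
103 [[-55.1, -19.3, 222.1], [-49.2, 8.4, 230.0], [-44.3, 24.1, 232.4]]
```

View pics/side4c.png

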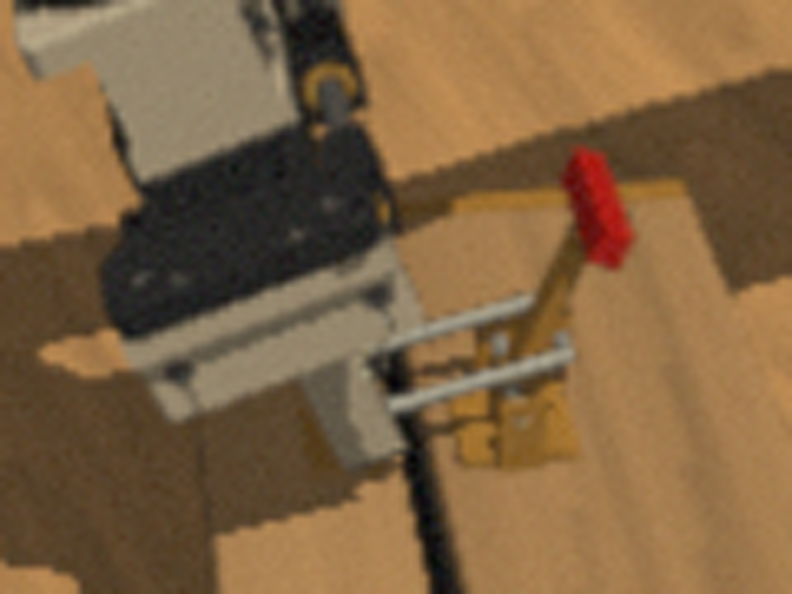

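The bar is against the keeper wall: the force rises with each step, and the lever has followed to about 1.15 rad, with the crossbar at (600,205). I'll ease off slightly, release and back away.

```bash
python3 -m crank '[{"travel":[0.0009,0,-0.0003],"delta_rot":[0,0,0]},{"travel":[0,0,0],"delta_rot":[0,0,0]},{"travel":[0,0,0],"delta_rot":[0,0,0]},{"travel":[0,0,0],"delta_rot":[0,0,0]},{"travel":[0,0,-0.02],"delta_rot":[0,0,0]},{"travel":[0,0,-0.04],"delta_rot":[0,0,0]},{"travel":[0,0,-0.04],"delta_rot":[0,0,0]},{"travel":[0,0,0],"delta_rot":[0,0,0]}]' 1
python3 - <<'E'
from h import *
for n in("scene","side"):
    p,d=grab_frame(n);W=tocase(cloud(d,camera_params(n)))
    b,g,r=[p[...,i].astype(int) for i in range(3)]
    red=(abs(W[...,0])<90)&(abs(W[...,1])<32)&(r>100)&(g<60)&(b<60)
    if red.any(): print(n,red.sum(),np.nanpercentile(W[red],[3,50,97],axis=0).round(1).tolist())
    x,y=(200,120) if n=="scene" else (240,120)
    cv2.imwrite(f"pics/{n}5c.png",cv2.resize(p[y:y+100,x:x+120],None,fx=3.3,fy=3.3,interpolation=cv2.INTER_CUBIC))
cv2.imwrite("pics/cc5.png",np.hstack([cv2.imread(f"pics/{n}5c.png") for n in("scene","side")]))
plan([-51,0,270],0,4)
E
```

```text
clock: 12.45
tcp_pos: [641.0, 12.4, 279.1]
ee_rot: [-3.038, 0.339, 0.529]
contact_force: [-0.1, -0.1, -0.7]
finger_gap: 1.0
gripper_force: 0.0
side 99 [[-55.6, -20.0, 222.2], [-49.6, 8.1, 230.2], [-44.2, 24.5, 232.6]]
grasp case [ 57.8  -0.6 269.7] clock 12.55 dist 110.8 rot [-0.     0.349 -0.   ]
[-0.0261, -0.0001, 0.0093] [-0.0001, 0.0873, -0.0001]
[-0.0268, -0.0001, 0.007] [-0.0001, 0.0873, -0.0001]
[-0.0273, -0.0001, 0.0047] [-0.0001, 0.0873, -0.0001]
[-0.0276, -0.0001, 0.0023] [-0.0001, 0.0873, -0.0001]
```

View pics/cc5.png

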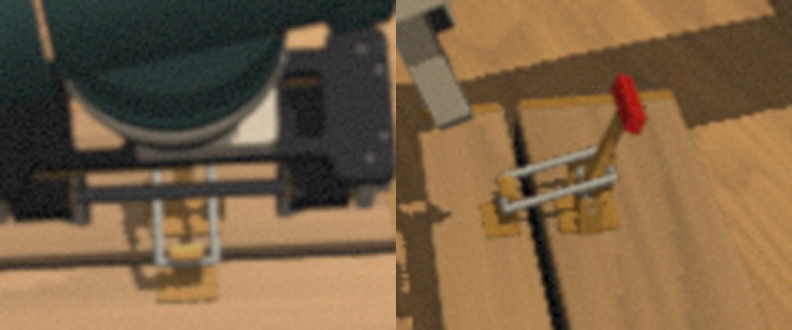

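The loop is hooked, with its bar at (500,207) in the side view under the lip and around the keeper, and the lever has stayed at about 1.15. Next I'll grip the crossbar from above.

```bash
python3 -m crank '[{"travel":[-0.0261,0,0.0093],"delta_rot":[0,0.0873,0]},{"travel":[-0.0268,0,0.007],"delta_rot":[0,0.0873,0]},{"travel":[-0.0273,0,0.0047],"delta_rot":[0,0.0873,0]},{"travel":[-0.0276,0,0.0023],"delta_rot":[0,0.0873,0]},{"travel":[0,0,0.02],"delta_rot":[0,0,0]},{"travel":[0,0,0.021],"delta_rot":[0,0,0]},{"travel":[0,0,0],"delta_rot":[0,0,0]}]' 1
python3 -m crank '[{"travel":[0,0,0],"delta_rot":[0,0,0]},{"travel":[0,0,0],"delta_rot":[0,0,0]},{"travel":[0,0,0],"delta_rot":[0,0,0]},{"travel":[0,0,0],"delta_rot":[0,0,0]},{"travel":[0,0,0],"delta_rot":[0,0,0]},{"travel":[0,0,0],"delta_rot":[0,0,0]}]' 0.4 25
python3 -c "
from h import *
plan([-51,0,229])"
```

```text
clock: 13.42
tcp_pos: [531.1, 36.8, 231.4]
ee_rot: [3.122, -0.349, -0.01]
contact_force: [-1.1, -1.2, 0.8]
finger_gap: 0.999
gripper_force: 0.0
clock: 14.18
tcp_pos: [531.4, 36.8, 234.6]
ee_rot: [3.122, -0.348, -0.001]
contact_force: [-1.7, -2.8, 1.4]
finger_gap: 0.49
gripper_force: 25.0
grasp case [-51.3  -0.7 228.6] clock 14.18 dist 0.9 rot [ 0.     0.001 -0.001]
[0.0003, -0.0007, -0.0004] [0.0004, 0.0007, -0.0005]
```

```bash
F(){ python3 -c "
from h import *
s,R,p=now();print(tocase(p).round(1),(s['contact_force']@C).round(1),s['finger_gap'])"; }
python3 -m crank '[{"travel":[-0.0082,0,0.0044],"delta_rot":[0,0,0]},{"travel":[-0.0074,0,0.0056],"delta_rot":[0,0,0]},{"travel":[-0.0065,0,0.0067],"delta_rot":[0,0,0]},{"travel":[0,0,0],"delta_rot":[0,0,0]}]' >/dev/null; F
python3 -m crank '[{"travel":[-0.0055,0,0.0075],"delta_rot":[0,0,0]},{"travel":[-0.0042,0,0.0083],"delta_rot":[0,0,0]},{"travel":[0,0,0],"delta_rot":[0,0,0]}]' >/dev/null;F
```

```text
[-73.6  -0.7 212.6] [-0.7 -3.7  8. ] 0.4882891485324646
[-83.6  -0.7 196.1] [-4.4 -4.3  4.8] 0.4876900661134771
```

```bash
F(){ python3 -c "
from h import *
s,R,p=now();print(tocase(p).round(1),(s['contact_force']@C).round(1),s['finger_gap'])"; }
python3 -m crank '[{"travel":[-0.0025,0,0.007],"delta_rot":[0,0,0]},{"travel":[-0.0016,0,0.0072],"delta_rot":[0,0,0]},{"travel":[-0.0003,0,0.0066],"delta_rot":[0,0,0]},{"travel":[0,0,0],"delta_rot":[0,0,0]}]' >/dev/null; F
python3 -m crank '[{"travel":[0,0,0.0025],"delta_rot":[0,0,0]},{"travel":[0,0,0],"delta_rot":[0,0,0]}]' >/dev/null;F
```

```text
[-88.3  -0.7 174.6] [-5.6 -2.9  1.4] 0.4918539504485998
[-88.3  -0.7 172.4] [-6.3 -2.3  1.2] 0.4939981868736416
```

```bash
python3 -m crank '[{"travel":[0,0,0],"delta_rot":[0,0,0]},{"travel":[0,0,0],"delta_rot":[0,0,0]},{"travel":[0,0,0],"delta_rot":[0,0,0]},{"travel":[0,0,-0.03],"delta_rot":[0,0,0]},{"travel":[0,0,-0.05],"delta_rot":[0,0,0]},{"travel":[-0.03,0,-0.05],"delta_rot":[0,0,0]},{"travel":[-0.05,0,-0.04],"delta_rot":[0,0,0]},{"travel":[0,0,0],"delta_rot":[0,0,0]}]' 1
python3 - <<'E'
from h import *
for n in("scene","side"):
    p,d=grab_frame(n);W=tocase(cloud(d,camera_params(n)))
    b,g,r=[p[...,i].astype(int) for i in range(3)]
    red=(abs(W[...,0])<110)&(abs(W[...,1])<32)&(r>100)&(g<60)&(b<60)
    if red.any(): print(n,red.sum(),np.nanpercentile(W[red],[3,50,97],axis=0).round(1).tolist())
    k=(W[...,0]>3)&(W[...,0]<40)&(abs(W[...,1])<8)&(W[...,2]>173);print("lip",np.nanpercentile(W[k],[3,50,97],axis=0).round(1).tolist())
    x,y=(200,120) if n=="scene" else (240,120)
    cv2.imwrite(f"pics/{n}6c.png",cv2.resize(p[y:y+100,x:x+120],None,fx=3.3,fy=3.3,interpolation=cv2.INTER_CUBIC))
cv2.imwrite("pics/cc6.png",np.hstack([cv2.imread(f"pics/{n}6c.png") for n in("scene","side")]))
E
```

```text
clock: 16.8
tcp_pos: [418.1, 62.8, 351.9]
ee_rot: [-3.121, 0.346, -0.009]
contact_force: [1.0, 0.0, -0.0]
finger_gap: 1.001
gripper_force: 0.0
scene 95 [[-91.2, -21.0, 169.9], [-84.5, 0.4, 173.0], [-80.5, 19.9, 175.9]]
lip [[13.2, -7.9, 174.1], [18.1, -0.6, 176.2], [22.2, 6.6, 179.1]]
side 87 [[-92.3, -17.0, 165.5], [-86.9, 9.2, 172.3], [-82.8, 24.4, 174.1]]
lip [[10.1, -6.9, 173.2], [15.0, 1.2, 175.6], [19.6, 7.7, 176.8]]
```

View pics/cc6.png

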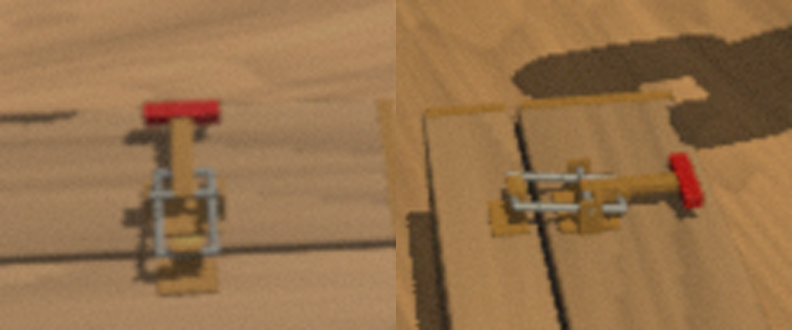

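The lever lies flat with its crossbar top at z = 173. The loop goes around the keeper with its bar behind it, and the lip has moved in about 4.5 mm, which matches the drawn-in lid.

```bash
python3 -c "
from workcell import *
print(job_done())"
```

```text
the job is handed in; nothing more can be done
None
```

The draw catch is closed: the loop is hooked behind the keeper under its lip, the lever lies flat and the lid is drawn in; I sent the arm nowhere near the mug, pliers or graver, and handed the job in at about 17 s with the robot clear (no verdict was returned).

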